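Index the drilling slide and hold it in the notch

TASK

Get the drilling jig ready for the next hole: first draw the lock bolt fully out to its stop, then slide the carriage with the clamped bar along its rail towards the drill bush until you feel its spring ball click into the notch of the index block. Finish while holding the carriage by its handle at the notch, ball seated and carriage still; do not let go, leave the bolt drawn out, and leave the loose nut, hex key and oil can where they are.

Things in the scene. Friction and masses are not known exactly. Their poses are not given: they have to be found in the camera images.
- jig: Fixed aluminium jig plate, 215 (its x) x 280 (its y) x 10 mm, lying on the bench. The origin is at z = 0 on the underside, below the centre line of the steel rail; the plate reaches from x = -115 to +100 mm and y = -140 to +140 mm about it. The rail runs along the jig's y axis. The lock bolt is on the -x side, the index block on the +x side; the carriage starts at the -y end.
- bolt_grip (a point): Middle of the upper part of the lock bolt's black upright square grip (16 x 16 mm, 40 mm high, its top at z = 76 mm, this point at z = 62 mm; the guide cheeks and bar below it end at z = 40 mm). The bolt slides along the jig's x axis: draw it out towards the jig's -x. Friction about 2 N. Shut, its 12 mm wide tongue stands in the carriage's way; it clears the carriage from about 30 mm on.
- bolt (a joint): Lock bolt in m: 0 = shut, 0.040 = fully drawn out against its stop (towards the jig's -x). It stays where it is left.
- carriage: Steel carriage, 96 (x) x 50 (y) x 20 mm block on the rail, with a flat steel bar (40 x 122 x 10 mm, lying along the rail) clamped on its +x part; axes as the jig's. Origin on the rail's centre line at the block's underside (z = 23 mm), in the middle of its length. It slides only along the jig's y, 205 mm in all, from the -y end; friction about 1.5 N.
- carriage_grip (a point): Middle of the upper part of the carriage's black upright handle, 24 mm (jig's x) x 16 mm (jig's y), which rises from the block's top at z = 43 mm to z = 93 mm; this point is at z = 75 mm. The handle stands 20 mm to the jig's -x of the rail's centre line, at the middle of the carriage's length.
- carriage_ball (a point): Centre of the carriage's spring ball (10 mm diameter) when seated, on the +x side of the carriage at the middle of its length, z = 33 mm. It moves with the carriage.
- notch (a point): The notch: where the ball's centre comes to rest between the two upright steel pins (8 mm diameter, their axes 9.6 mm apart along the rail) of the index block. Axes as the jig's. The ball meets the first pin about 9.5 mm before the notch, and 6 to 10 N are needed to push it over; it drops in over the last 4 to 5 mm, and again 6 to 9 N are needed to push it on out of the notch. The carriage can run through and past the notch.
- index_block: Fixed dark steel index block clamped on the jig's +x side, somewhere along the +y half; its arm carries a drill bush (22 mm diameter, top at z = 78 mm) over the path of the clamped bar, 44 mm to +x of the rail's centre line. Origin on the plate's top (z = 10 mm), on the rail's centre line level with the notch; axes as the jig's.
- nut_mid (a point): Centre of a loose hex nut (24 x 28 x 13 mm) lying on the jig plate; leave it alone.
- hexkey_mid (a point): Loose hex key (36 x 92 x 8 mm) lying on the jig plate; the point is half-way up at the middle of the rectangle it fills. Leave it alone.
- oiler_mid (a point): Small oil can with a spout (56 x 59 x 156 mm) standing on the bench; the point is on its axis 50 mm up. Leave it alone.

How it is judged (in metres and radians):
On the way, in this order (a step that is already met when the one before it is completed fails the run):
1. the lock bolt is drawn fully out (35 mm or more of its 40 mm) (value of joint bolt above 0.035 m), for 0.2 s.
2. the carriage is slid to the notch: ball within 2.5 mm of the notch along the rail (y of carriage_ball in the frame of notch between -0.0025 and 0.0025 m), for 0.2 s.
At the end, for the whole second after the job is handed in: The ball sits within 2.5 mm of the notch's middle along the rail, the carriage is still (under 10 mm/s), the fingers hold it with more than 1 N of contact force, and the lock bolt is still at least 35 mm out (all of step 2 and value of joint bolt above 0.035 m and contact force between the fingers and carriage above 1 N and linear speed of carriage below 0.01 m/s); the arm keeps its last pose, push and grip.
It fails at once if the nut, hex key or oil can is moved by more than 30 mm (distance of any of nut_mid, hexkey_mid, oiler_mid from where it was at the start of the episode above 0.03 m).
It also fails if it takes over 59 s, if anything falls off the work surface, if the arm or the gripper's body presses on something with over 40 N, if the wrist force passes 120 N, or if a joint passes its speed limit or range.

ROBOT

A 6-joint arm with a two-finger parallel gripper is mounted at the origin on the work surface; the furniture and walls round the work are solid. World frame = base frame: x ahead of the robot, y to its left, z up, the work surface at z = 0. Lengths are in mm, angles in rad, forces in N, time in s.
With the tool pointing down it reaches from about 400 to 925 mm from the base axis. Payload 12.5 kg.
Tool frame: the origin (TCP) lies on the mounting face of the last link; the fingertips stand 190 mm ahead of it and the grasp point (between the pads) lies 171 mm ahead of it; x points along the fingers, y is the direction in which the jaws open and shut, and the axes are right-handed (so a half turn about x gives the same grasp; the last joint's range is limited). The gripper opens to 95 mm and grips with 3 to 60 N. Pads are 20 mm wide; open, the fingers measure 119 mm over their backs; the gripper's body (75 mm by 180 mm) begins 59 mm behind the grasp point.
Start: joints at [-1.41, 0.491, 1.559, -0, 1.092, -0.106], TCP at [164.798, -602.882, 404.761] pointing down, gripper open.
Joint ranges: [-3.1, 3.1], [-0.84, 2.19], [0.05, 2.79], [-1.13, 4.28], [0.06, 2.93], [-2.69, 2.69]. Speed limits (rad/s): [2.22, 2.22, 2.79, 3.14, 3.14, 3.14].

INTERFACE

Orientations are given as [roll, pitch, yaw] about the fixed x, y, z axes, in that order (R = Rz(yaw) Ry(pitch) Rx(roll)).
In Python, from cell import env, eyes gives the robot as it stands. The module is installed in compiled form; this text tells all that it offers.
- The arm moves only by the tool jog_arm, never from a script. Its argument "deltas" is one flat list of numbers, 7 for each row, row after row: the shift along the tool's x, y, z in mm, then the turn, a rotation vector about the tool's x, y, z in rad, then the opening, from 0 (shut) to 1 (fully open). A call has 1 to 10 rows; each row shifts and turns the pose as measured when the row begins, along the tool's axes as they then stand; what a row does not reach is not made up. A row lasts 1/8 s, in which the tool goes at most 62.5 mm and 10.7 degrees, less where a joint would pass 70% of its speed; a pose out of reach is approached as far as the arm can. A call is refused whole if a number of a shift passes 62.5 or a number of a turn 0.188, either way. A call with a gripper value outside its range is refused whole. The fingers move at their own pace and stop on an object; the grip force is fixed at half the most. Time passes only in rows, so rows that do not move let the fingers close. It gives the time, the measured TCP pose, the force and the opening at its end, in the units of the state.
- env.state(): the state, without advancing time (a new reading comes with each control period).
- eyes.read_camera(name): name is "side" or "top"; returns a dict with "image" (384x512x3 uint8, red, green, blue), "fovy" (degrees; the focal length in pixels is half the picture's height over the tangent of half this angle, whatever the lens; pixels are square), "cx", "cy" (the principal point, pixels), "dist" ([k1, k2, p1, p2, k3] as OpenCV has them; the pictures are not rectified), "world_from_camera" (4x4, takes a point from camera to world coordinates). Camera axes: x right, y up, looking along -z (the intrinsics and any distortion apply to the point x, -y, -z); pixel columns grow to the right and rows downward; lengths in mm; the calibration is good to about 2 mm. A picture is of the moment at which its call begins. There is no depth.
- env.job_done(): hands the job in, once; it reports no verdict.
The state is a dict: "t": time; "joints": joint angles; "qvel": joint speeds; "tau": joint torques, N m; "eef_pos": TCP position; "tcp_rot": TCP orientation; "ft_force": force on the tool from outside, world axes, zero at the start; "moment": the same for the moment, N m; "opening": opening from 0.0 (shut) to 1.0 (fully open).
Only numpy, scipy, OpenCV 4.12 (cv2) and the standard library are available. Lean on these libraries where they do the work, as an engineer would, in place of code of your own. Each camera call takes 0.05 s, during which the arm holds its last target.

## Working session

There is one attempt and no reset: what is moved stays moved. The work goes in short steps, Python scripts to look and compute and a tool call to move; the robot and the scene stay as the last step left them, time stands still between calls to the robot, and variables do not carry over. Pictures are saved under pics/ and viewed, and the job is handed in when it is done.

Besides the shell and the picture viewer there is one more tool, called after "Call:" as a command line: name --argument value ..., lists and objects as JSON in quotes. jog_arm: Moves the arm, as the interface text tells. Its arguments: {"type":"object","properties":{"deltas":{"type":"array","items":{"type":"number"}}},"required":["deltas"]}

```bash
mkdir -p pics
cat > h.py <<'E'
import numpy as np, cv2
from cell import env, eyes
def cam(n,save=None):
    c=eyes.read_camera(n)
    if save: cv2.imwrite('pics/'+save,cv2.cvtColor(c['image'],cv2.COLOR_RGB2BGR))
    return c
def K(c):
    f=192/np.tan(np.radians(c['fovy'])/2)
    return np.array([[f,0,c['cx']],[0,f,c['cy']],[0,0,1.]]),np.array(c['dist'],float)
def ray(c,uv):
    k,d=K(c); p=cv2.undistortPoints(np.array([[uv]],float),k,d)[0,0]
    T=np.array(c['world_from_camera']); v=T[:3,:3]@np.array([p[0],-p[1],-1.]); return T[:3,3],v/np.linalg.norm(v)
def onz(c,uv,z):
    o,v=ray(c,uv); return o+v*(z-o[2])/v[2]
def tri(c1,a,c2,b):
    o1,v1=ray(c1,a);o2,v2=ray(c2,b)
    s=np.linalg.lstsq(np.c_[v1,-v2],o2-o1,rcond=None)[0]
    p,q=o1+s[0]*v1,o2+s[1]*v2
    return (p+q)/2,np.linalg.norm(p-q)
def proj(c,P):
    k,d=K(c);T=np.linalg.inv(np.array(c['world_from_camera']))
    q=(T[:3,:3]@np.atleast_2d(P).T).T+T[:3,3]; q=q*[1,-1,-1]
    return cv2.projectPoints(q.astype(float),np.zeros(3),np.zeros(3),k,d)[0][:,0]
E
python3 - <<'E'
from h import *
import pickle
cs={}
for n in('top','side'):
    c=cam(n,n+'0.png'); cs[n]=c; print(n,c['fovy'],c['cx'],c['cy'],c['dist'],np.round(c['world_from_camera'],3).tolist())
pickle.dump(cs,open('c0.pkl','wb'))
print(env.state())
E
```

```text
top 45.747610457676274 253.96480064929082 194.71896270351664 [-0.01343339  0.          0.          0.          0.        ] [[-0.013, 0.988, -0.155, 312.507], [-1.0, -0.016, -0.015, 149.26], [-0.017, 0.155, 0.988, 1431.989], [0.0, 0.0, 0.0, 1.0]]
side 54.8829071414826 257.8929331080974 199.95622687084352 [0.01199155 0.         0.         0.         0.        ] [[-0.995, 0.02, -0.097, 431.093], [-0.097, -0.399, 0.912, 1107.506], [-0.02, 0.917, 0.399, 509.315], [0.0, 0.0, 0.0, 1.0]]
{'t': 0.1, 'joints': array([-1.40962130e+00,  4.91488657e-01,  1.55938260e+00,  1.30232726e-06,
        1.09169604e+00, -1.05593600e-01]), 'qvel': array([ 0.00074737, -0.00265707, -0.00129983, -0.00116894,  0.00227617,
        0.00022746]), 'tau': array([ 3.56079661e-03, -6.13622046e+01, -2.58607221e+01,  6.94136904e-02,
        4.70348855e-02, -4.29250065e-05]), 'eef_pos': array([ 164.78140123, -602.85877611,  404.22872689]), 'tcp_rot': array([-1.67757509,  1.56982168,  1.73078559]), 'ft_force': array([-0.52519208,  0.07319963,  0.19528728]), 'moment': array([ 0.04807798,  0.01301354, -0.01092839]), 'opening': 1.0001939947736485}
```

View pics/top0.png

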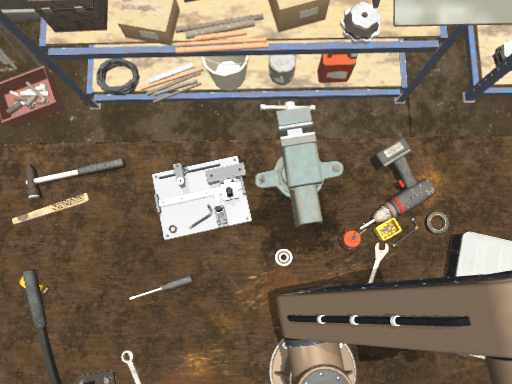

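View pics/side0.png

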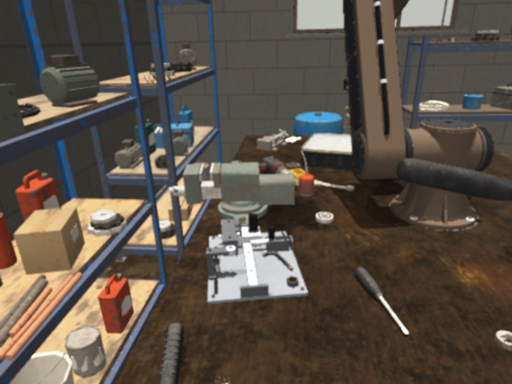

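Run:
```python
import cv2
a=cv2.imread('pics/top0.png')[145:250,140:265]; cv2.imwrite('pics/t0z.png',cv2.resize(a,None,fx=5.6,fy=5.6,interpolation=cv2.INTER_CUBIC))
a=cv2.imread('pics/side0.png')[200:310,190:320]; cv2.imwrite('pics/s0z.png',cv2.resize(a,None,fx=5.4,fy=5.4,interpolation=cv2.INTER_CUBIC))
```

```text
(no output)
```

View pics/t0z.png

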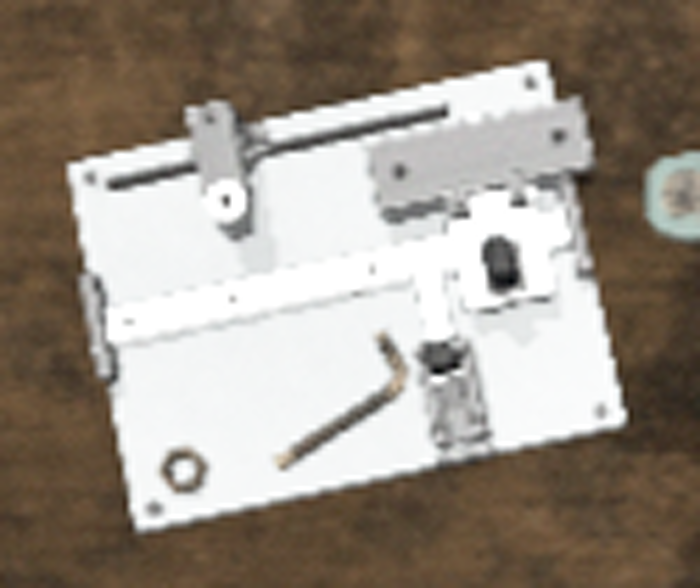

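View pics/s0z.png

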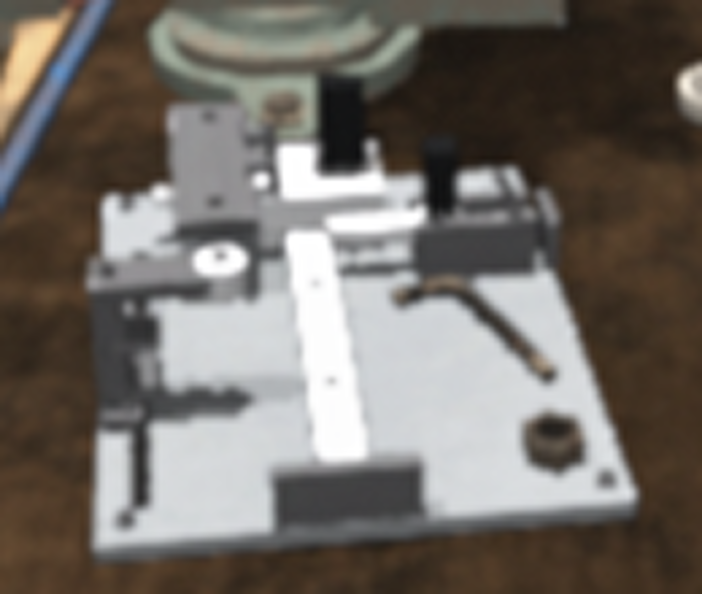

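```bash
cat > m.py <<'E'
from h import *
import pickle
def plate(ct):
    im=ct['image'].astype(int)
    m=((im.max(2)-im.min(2)<25)&(im.min(2)>150)).astype(np.uint8)
    m[:145]=0;m[260:]=0;m[:,:140]=0;m[:,255:]=0
    return m
if __name__=='__main__':
    cs=pickle.load(open('c0.pkl','rb'));ct,c2=cs['top'],cs['side']
    m=plate(ct)
    cnt=max(cv2.findContours(cv2.morphologyEx(m,cv2.MORPH_CLOSE,np.ones((5,5))),0,2)[0],key=cv2.contourArea)
    print('hull quad',cv2.approxPolyDP(cv2.convexHull(cnt),6,True)[:,0].tolist())
    z=[(68,165),(548,62),(627,425),(137,530)]
    W=np.array([onz(ct,((u+.5)/5.6+140-.5,(v+.5)/5.6+145-.5),10)[:2] for u,v in z])
    J=np.array([(100,140),(100,-140),(-115,-140),(-115,140)],float)
    # rigid fit
    a,b=J.mean(0),W.mean(0);U,S,V=np.linalg.svd((J-a).T@(W-b));R=(U@V).T
    t=b-R@a;print('yaw',np.arctan2(R[1,0],R[0,0]),t,'res',W-(J@R.T+t)); 
    np.savez('jig.npz',R=R,t=t)
    for n,c,(u0,u1,v0,v1) in (('handT',ct,(222,238,182,200)),('boltT',ct,(212,226,203,214)),('handS',c2,(246,262,210,234)),('boltS',c2,(266,277,222,241))):
        g=c['image'][v0:v1,u0:u1].max(2); mm=(g<75).astype(np.uint8)
        k,l,st,ce=cv2.connectedComponentsWithStats(mm); i=1+st[1:,4].argmax()
        print(n,st[i][:4]+[u0,v0,0,0],ce[i]+[u0,v0]); print(g if n in('boltT','boltS','handT') else '')
E
python3 m.py
```

```text
hull quad [[237, 156], [251, 219], [165, 239], [152, 174]]
yaw 0.19978419448413678 [538.68485779 338.98660705] res [[-0.85898758  0.41039823]
 [-0.89953377 -0.14865239]
 [ 0.48364686 -0.14031229]
 [ 1.27487449 -0.12143355]]
handT [227 191   6   6] [229.75   193.8125]
[[139 165 255 255 255 255 255 255 255 255 253 255 255 252 223 227]
 [ 95 105 255 255 255 255 255 255 255 255 255 255 255 255 255 255]
 [249 255 255 255 255 255 255 255 255 255 255 255 255 255 255 255]
 [255 255 255 255 255 255 255 255 255 255 255 255 255 255 255 255]
 [255 255 255 255 255 254 252 249 255 255 255 255 255 255 255 255]
 [255 255 255 255 251 161 140 123 208 248 253 255 255 255 255 255]
 [255 255 255 255 160  74  87  88  89 161 216 255 255 255 255 255]
 [255 255 255 254 101  74  91  98  86 110 169 255 255 255 255 255]
 [255 255 255 254  90  77  87  98  84  83 167 255 255 255 255 255]
 [255 255 255 254 105  76  93 100  92  63 154 252 255 255 255 255]
 [255 255 255 255 201  82  98 104 100  72 147 231 255 255 255 255]
 [255 255 255 255 235  71  79  73  71  50  91 221 255 255 255 255]
 [255 255 255 255 253  85  4
[... 1361 characters left out ...]
  45  38  39  41  42  41  39  35  34  36]
 [ 49  42  37  36  39  39  38  36  32  34  37]
 [ 52  44  34  28  31  30  30  28  29  33  37]
 [ 59  50  34  22  23  23  22  21  25  32  38]
 [ 63  54  36  22  21  21  21  19  25  39  50]
 [ 83  71  45  22  20  20  20  21  45  83 108]
 [143 123  74  31  20  20  19  31  85 150 183]
 [197 170 106  41  18  20  20  40 110 187 218]
 [218 190 120  46  20  20  19  41 112 188 218]
 [212 182 114  43  18  20  20  37 100 167 191]
 [180 151  94  37  18  20  19  31  76 126 142]
 [139 138 104  44  18  20  19  30  63  88  94]
 [172 203 172  77  27  32  28  44  87  95  80]
 [243 246 207 101  48  59  58  69 110 121 106]
 [254 245 193 111  70  78  94 105 124 134 129]]
```

Run:
```python
from h import *
import pickle
cs=pickle.load(open('c0.pkl','rb'));ct,c2=cs['top'],cs['side']
J=np.load('jig.npz');R,t=J['R'],J['t']
for n,a,b,z in(('hand',(228.9,190.2),(253.2,214.8),93),('bolt',(217.7,207.9),(270.9,227),76)):
    p,e=tri(ct,a,c2,b);q=onz(ct,a,z);s=onz(c2,b,z)
    print(n,'tri',p,'gap',e,'onz',q,s,'jig',(p[:2]-t)@R,(q[:2]-t)@R,(s[:2]-t)@R)
# drill bush top centre z78: top zoom (226,201), side zoom (220,260)
a=(226.5/5.6+139.5,201.5/5.6+144.5);b=(220.5/5.4+189.5,260.5/5.4+199.5)
p,e=tri(ct,a,c2,b);print('bush',p,e,(p[:2]-t)@R,(onz(ct,a,78)[:2]-t)@R,(onz(c2,b,78)[:2]-t)@R)
# jig corners projected in side
for j in[(100,140),(100,-140),(-115,-140),(-115,140)]:
    w=R@np.array(j)+t; print(j,w,(proj(c2,[*w,10])[0]-[189.5,199.5])*5.4)
g=c2['image'][208:230,244:266].max(2);print(g)
```

```text
hand tri [537.27789812 243.81379657  89.2600436 ] gap 2.0766313173711923 onz [537.70103572 243.60208665  93.        ] [535.27549521 251.82061185  93.        ] jig [-20.26676316 -93.00054678] [-19.89405749 -93.29202063] [-20.64032201 -84.75559911]
bolt tri [487.64083448 279.04477566  73.17869465] gap 0.2669173296974001 onz [487.14292078 278.77360007  76.        ] [487.4087417  284.37187414  76.        ] jig [-61.92465387 -48.61946842] [-62.4664807  -48.78643531] [-61.09492582 -43.35226834]
bush [572.42867648 393.35850473  77.68174976] 0.3504842893707832 [43.86316327 46.59368482] [43.97005926 46.53282671] [43.69561382 47.21130376]
(100, 140) [608.91170555 496.04770934] [ 91.79052036 545.8014786 ]
(100, -140) [664.47989582 221.61706923] [105.31696011 196.11225779]
(-115, -140) [453.7563686  178.94863742] [517.43404153 168.40932212]
(-115, 140) [398.18817833 453.37927752] [637.60444304 500.95614611]
[[163 164 165 163 163 164 164 159 160 159 147 134 124 108  88  80  97 131
  158 166 154 126]
 [164 164 163 163 158 156 155 147 135 129 114  98  88  81  79  98 134 160
  167 153 123  92]
 [138
[... 1155 characters left out ...]
0  20  20  28  40  47  47  48
   49  49  49  47]
 [130 139 156 156 110  47  20  19  19  21  21  21  21  28  38  42  43  43
   46  46  46  45]
 [149 154 151 137  92  40  21  20  20  22  21  20  20  26  31  35  36  42
   47  48  46  46]
 [138 142 135 120  88  43  22  20  20  21  21  20  20  41  71  65  44  42
   49  51  50  50]
 [173 174 169 158 123  69  29  20  21  21  21  20  27  80 142 127  66  44
   48  50  52  52]
 [249 249 246 230 170  89  34  19  20  20  21  21  27  91 164 146  76  45
   47  50  52  50]
 [255 255 255 249 183  88  31  19  20  20  20  20  22  76 145 137  82  53
   52  55  56  55]
 [254 255 255 249 175  76  27  20  23  24  23  23  27  69 128 140 104  67
   60  60  61  60]]
```

Run:
```python
from h import *
import pickle
cs=pickle.load(open('c0.pkl','rb'));ct,c2=cs['top'],cs['side']
J=np.load('jig.npz');R,t=J['R'],J['t']
def draw(c,x0,y0,w,h,s,fn):
    a=cv2.cvtColor(c['image'],4)[y0:y0+h,x0:x0+w];a=cv2.resize(a,None,fx=s,fy=s,interpolation=cv2.INTER_CUBIC)
    for y in range(20,90,10):
        for x,z,col in((60,45,(0,0,255)),(60,10,(0,255,0)),(44,78,(255,0,0))):
            p=(proj(c,[*(R@[x,y]+t),z])[0]-[x0-.5,y0-.5])*s
            cv2.circle(a,tuple(int(v) for v in p),2,col if y!=50 else (0,255,255),-1)
    cv2.imwrite('pics/'+fn,a)
draw(c2,200,240,50,60,10,'s_pin.png');draw(ct,165,155,40,45,12,'t_pin.png')
```

```text
(no output)
```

View pics/s_pin.png

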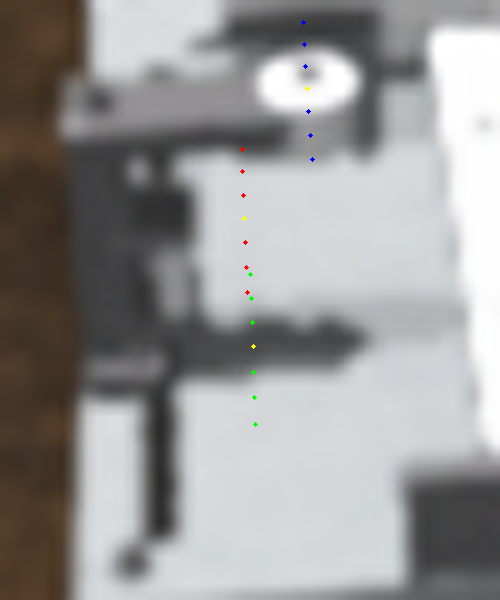

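View pics/t_pin.png

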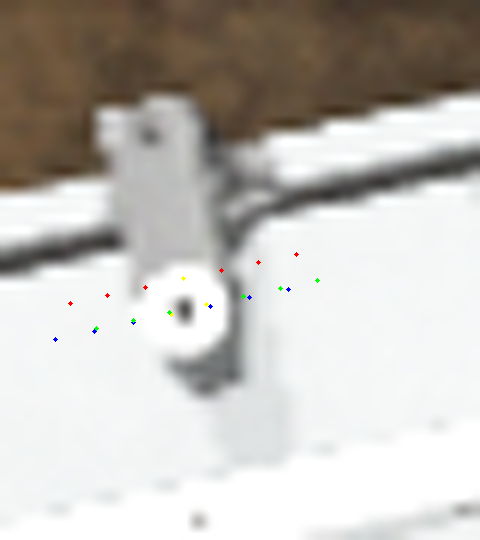

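```bash
cat >> h.py <<'E'
from scipy.spatial.transform import Rotation as Ro
def pose():
    s=env.state(); return np.array(s['eef_pos']),Ro.from_euler('xyz',s['tcp_rot']).as_matrix(),s
def jig():
    J=np.load('jig.npz');return J['R'],J['t']
def goalR():
    R,t=jig(); x=np.array([0,0,-1.]); y=np.r_[R@[0,1],0]
    return x,y
def tgt(jx,jy,z): # tcp world for grasp point at jig xy, height z
    R,t=jig(); return np.r_[R@[jx,jy]+t,z+171]
E
python3 - <<'E'
from h import *
p,R,s=pose();print(R.round(3));x,y=goalR()
for sg in(1,-1):
    G=np.c_[x,sg*y,np.cross(x,sg*y)]; print(sg,Ro.from_matrix(R.T@G).as_rotvec())
print(tgt(-62.3,-48.7,62))
E
```

```text
[[-0.     0.264 -0.965]
 [ 0.001 -0.965 -0.264]
 [-1.    -0.001 -0.   ]]
1 [-3.07460846e+00 -1.49514127e-03 -1.09770786e-04]
-1 [ 6.69838275e-02 -7.13780191e-05  9.72209694e-04]
[487.28893632 278.89135552 233.        ]
```

Call:
jog_arm --deltas '[-15,-15,-41,0,0,0,1,-15,-15,-41,0,0,0,1,-15,-15,-41,0,0,0,1,-15,-15,-41,0,0,0,1,-15,-15,-41,0,0,0,1,-15,-15,-41,0,0,0,1,0,-15,-41,0,0,0,1,0,-15,-41,0,0,0,1,0,-37,-30,0,0,0,1,0,-37,-30,0,0,0,1]'

```text
t: 1.35
eef_pos: [497.0, -307.7, 494.0]
tcp_rot: [-1.444, 1.563, 1.959]
ft_force: [-0.4, 0.3, 1.2]
opening: 0.997
```

Call:
jog_arm --deltas '[0,-37,-28,0,0,0,1,0,-37,-28,0,0,0,1,0,-37,-28,0,0,0,1,0,-37,-28,0,0,0,1,0,-37,-28,0,0,0,1,0,-37,-28,0,0,0,1,0,-48,-3,0,0,0,1,0,-48,-3,0,0,0,1,0,-48,-3,0,0,0,1,0,-48,-3,0,0,0,1]'

```text
t: 2.6
eef_pos: [566.5, 153.8, 493.5]
tcp_rot: [-0.991, 1.558, 2.411]
ft_force: [1.0, -0.0, 0.2]
opening: 0.999
```

```bash
cat > go.py <<'E'
import sys
from h import *
jx,jy,z=map(float,sys.argv[1:4])
p,R,s=pose();x,y=goalR();G=np.c_[x,-y,np.cross(x,-y)]
d=R.T@(tgt(jx,jy,z)-p)
print('t',s['t'],'need shift',d.round(1),'rot',Ro.from_matrix(R.T@G).as_rotvec().round(4))
Rj,t=jig();gp=p+R[:,0]*171
print('grasp jig',(Rj.T@(gp[:2]-t)).round(1),gp[2].round(1),'j',s['joints'].round(2),'F jig',(Rj.T@s['ft_force'][:2]).round(1),s['ft_force'][2].round(1),'op',round(s['opening'],3))
E
python3 go.py -62.3 -48.7 62
```

```text
t 2.6 need shift [ 262.3 -138.5   42.4] rot [0.0612 0.0071 0.0102]
grasp jig [ -10.8 -185.3] 322.5 j [0.15 0.36 1.53 0.01 1.26 1.46] F jig [ 1.  -0.2] 0.2 op 0.999
```

Call:
jog_arm --deltas '[15,-28,9,0.03,0,0,0.45,25,-28,9,0.03,0,0,0.45,25,-28,9,0,0.007,0.01,0.45,25,-28,9,0,0,0,0.45,25,-26,6,0,0,0,0.45,20,0,0,0,0,0,0.45,10,0,0,0,0,0,0.45,0,0,0,0,0,0,0.45]'

```text
t: 3.6
eef_pos: [490.6, 287.1, 344.0]
tcp_rot: [0.323, 1.568, -2.615]
ft_force: [0.8, -0.2, -0.1]
opening: 0.451
```

```bash
python3 go.py -62.3 -48.7 62
python3 - <<'E'
from h import *
for n in('top','side'):
    c=cam(n)
    a=cv2.cvtColor(c['image'],4)
    a=a[130:260,130:290] if n=='top' else a[130:320,170:400]
    cv2.imwrite(f'pics/{n}1.png',cv2.resize(a,None,fx=3.4 if n=='side' else 4.5,fy=3.1 if n=='side' else 4.5))
E
```

```text
t 3.6 need shift [111.    7.3   4.6] rot [ 0.004   0.0025 -0.0009]
grasp jig [-57.9 -41.5] 173.0 j [ 0.41  0.48  1.77 -0.    0.9   1.78] F jig [ 0.8 -0.3] -0.1 op 0.451
```

View pics/side1.png

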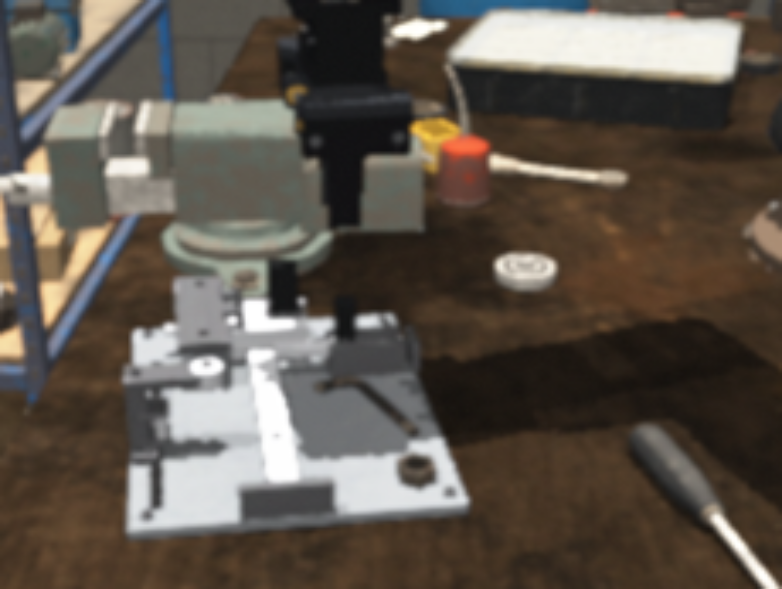

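Side view: the black fingers at about (345,190) hang directly above the bolt grip at (345,315), and nothing lies below them but the grip. Going down.

Call:
jog_arm --deltas '[10,7,5,0.004,0,0,0.45,20,0,0,0,0,0,0.45,20,0,0,0,0,0,0.45,15,0,0,0,0,0,0.45,0,0,0,0,0,0,0.45]'

```text
t: 4.32
eef_pos: [487.1, 276.4, 279.0]
tcp_rot: [-3.118, 1.568, 0.22]
ft_force: [0.7, -0.0, 0.9]
opening: 0.453
```

```bash
python3 go.py -62.3 -48.7 62
```

```text
t 4.325 need shift [46.  -2.4 -0.6] rot [-0.003  -0.0027  0.0001]
grasp jig [-62.5 -51.1] 108.0 j [ 0.4   0.56  1.84 -0.    0.73  1.77] F jig [ 0.7 -0.2] 0.9 op 0.453
```

Call:
jog_arm --deltas '[15,-2.4,-0.6,0,0,0,0.45,15,0,0,0,0,0,0.45,12,0,0,0,0,0,0.45,0,0,0,0,0,0,0.45]'

```text
t: 4.82
eef_pos: [487.5, 279.1, 234.8]
tcp_rot: [-3.067, 1.567, 0.271]
ft_force: [-0.4, 0.6, -0.4]
opening: 0.454
```

```bash
python3 go.py -62.3 -48.7 63;  python3 - <<'E'
from h import *
for n in('top','side'):
    c=cam(n)
    a=cv2.cvtColor(c['image'],4)
    a=a[130:260,130:290] if n=='top' else a[180:310,190:320]
    cv2.imwrite(f'pics/{n}2.png',cv2.resize(a,None,fx=4.5,fy=4.5))
E
```

```text
t 4.825 need shift [0.8 0.2 0.3] rot [-0.003  -0.0039  0.0003]
grasp jig [-61.4 -48.5] 63.8 j [ 0.4   0.63  1.87 -0.    0.64  1.78] F jig [-0.3  0.7] -0.4 op 0.454
```

View pics/side2.png

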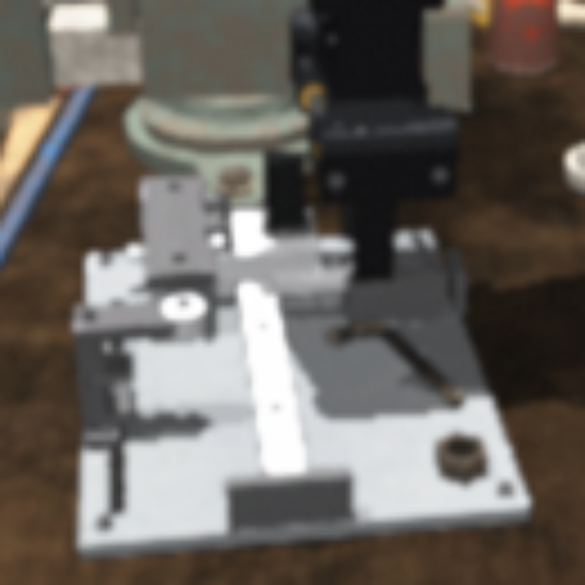

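The near finger at (375,240) covers the bolt grip, with its tip just above the guide. Closing.

Call:
jog_arm --deltas '[0,0,0,0,0,0,0.05,0,0,0,0,0,0,0.05,0,0,0,0,0,0,0.05,0,0,0,0,0,0,0.05,0,0,0,0,0,0,0.05,0,0,0,0,0,0,0.05]'

```text
t: 5.68
eef_pos: [488.4, 276.6, 236.8]
tcp_rot: [2.579, 1.564, -0.364]
ft_force: [0.8, 2.4, -3.1]
opening: 0.168
```

```bash
python3 go.py -103 -48.5 63.8
```

```text
t 5.675 need shift [ 1.7 -2.6 41.3] rot [-0.0012 -0.0054 -0.0034]
grasp jig [-60.8 -51.8] 65.8 j [ 0.4   0.63  1.87 -0.01  0.64  1.78] F jig [1.3 2.2] -3.1 op 0.168
```

Opening 0.168 × 95 = 16 mm, which is the grip's width. Drawing the bolt out along tool +z.

Call:
jog_arm --deltas '[0,0,6,0,0,0,0.05,0,0,8,0,0,0,0.05,0,0,8,0,0,0,0.05,0,0,8,0,0,0,0.05,0,0,6,0,0,0,0.05]'

```text
t: 6.3
eef_pos: [451.0, 269.0, 236.7]
tcp_rot: [2.66, 1.563, -0.282]
ft_force: [3.1, -1.9, -3.3]
opening: 0.167
```

```bash
python3 go.py -103 -51.8 65
```

```text
t 6.3 need shift [0.7 0.6 3.1] rot [-0.0003 -0.0071 -0.0037]
grasp jig [-98.6 -51.8] 65.7 j [ 0.41  0.59  1.96 -0.01  0.58  1.79] F jig [ 2.7 -2.5] -3.3 op 0.167
```

Call:
jog_arm --deltas '[0,0,4,0,0,0,0.05,0,0,4,0,0,0,0.05,0,0,3,0,0,0,0.05]'

```text
t: 6.68
eef_pos: [444.9, 267.4, 237.0]
tcp_rot: [3.094, 1.544, 0.152]
ft_force: [16.5, -1.6, -13.9]
opening: 0.164
```

```bash
python3 go.py -103 -51.8 65
```

```text
t 6.675 need shift [ 1.1  0.2 -3.1] rot [-0.0004 -0.0272 -0.0013]
grasp jig [-101.5  -51.8] 66.0 j [ 0.41  0.58  1.98 -0.01  0.55  1.8 ] F jig [15.8 -4.8] -13.9 op 0.164
```

Force rose to 16 N after about 41 mm, so the bolt is at its stop. I'll ease off, open and rise.

Call:
jog_arm --deltas '[0,0,0,0,0,0,0.05,0,0,0,0,0,0,0.05,0,0,0,0,0,0,0.45,0,0,0,0,0,0,0.45,0,0,0,0,0,0,0.45,0,0,0,0,0,0,0.45]'

```text
t: 7.42
eef_pos: [444.1, 267.5, 237.2]
tcp_rot: [3.102, 1.545, 0.159]
ft_force: [-0.5, -1.1, -0.0]
opening: 0.442
```

```bash
python3 go.py -102 -51.8 66
```

```text
t 7.425 need shift [ 0.3  0.5 -4.9] rot [-0.001  -0.0262 -0.001 ]
grasp jig [-102.5  -51.5] 66.2 j [ 0.42  0.58  1.98 -0.01  0.55  1.8 ] F jig [-0.7 -1. ] -0.0 op 0.442
```

Call:
jog_arm --deltas '[-20,0,0,0,0,0,0.45,-25,0,0,0,0,0,0.45,-25,0,0,0,-0.026,0,0.45,-15,0,0,0,0,0,0.45,0,0,0,0,0,0,0.45]'

```text
t: 8.05
eef_pos: [441.9, 267.2, 324.3]
tcp_rot: [0.51, 1.568, -2.433]
ft_force: [0.4, -0.2, 0.7]
opening: 0.453
```

```bash
python3 go.py -20 -93 75;  python3 - <<'E'
from h import *
import pickle
cs={}
for n in('top','side'):
    c=cam(n);cs[n]=c
    a=cv2.cvtColor(c['image'],4)
    a=a[130:260,130:290] if n=='top' else a[180:310,190:320]
    cv2.imwrite(f'pics/{n}3.png',cv2.resize(a,None,fx=4.5,fy=4.5,interpolation=cv2.INTER_CUBIC))
pickle.dump(cs,open('c3.pkl','wb'))
E
```

```text
t 8.05 need shift [ 78.2  41.7 -89.3] rot [-0.0011  0.0021 -0.0012]
grasp jig [-109.5  -51.4] 153.3 j [ 0.42  0.44  1.91 -0.    0.79  1.79] F jig [ 0.3 -0.2] 0.7 op 0.453
```

View pics/side3.png

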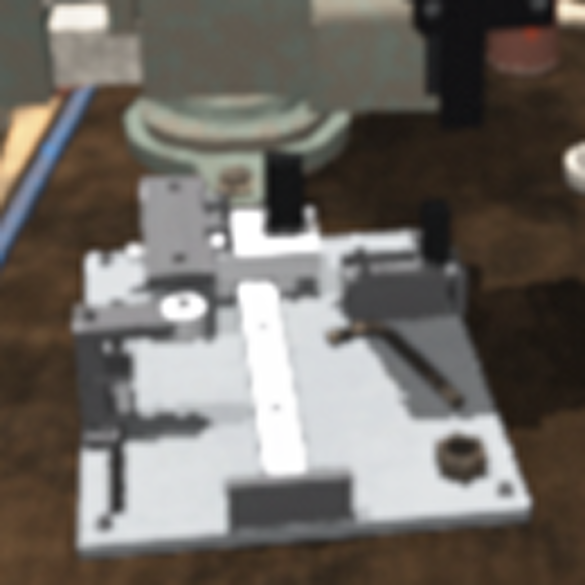

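View pics/top3.png

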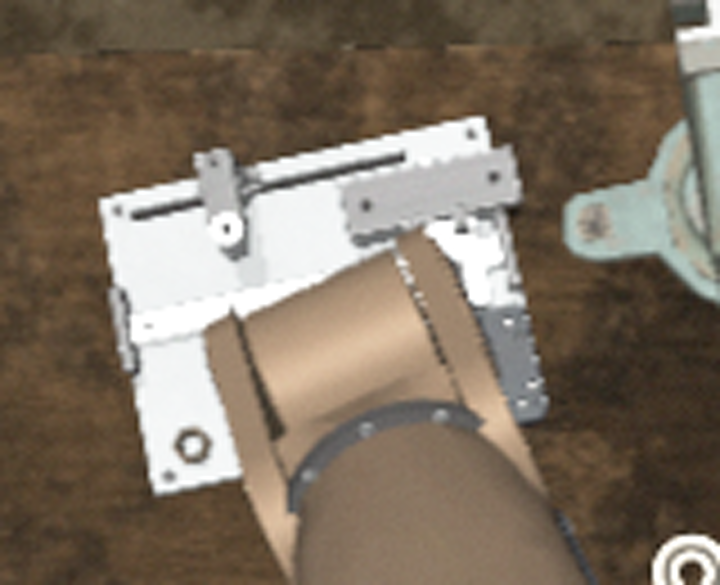

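Run:
```python
from h import *
import pickle
ct=pickle.load(open('c0.pkl','rb'))['top']
for uv in((257,180),(277,140),(283,165),(294,222)):
  print(uv,[onz(ct,uv,z).round(0)[:2].tolist() for z in(40,150,220)])
```

```text
(257, 180) [[577.0, 160.0], [556.0, 159.0], [543.0, 158.0]]
(277, 140) [[705.0, 95.0], [674.0, 99.0], [654.0, 102.0]]
(283, 165) [[624.0, 78.0], [599.0, 83.0], [583.0, 87.0]]
(294, 222) [[445.0, 48.0], [434.0, 56.0], [428.0, 61.0]]
```

Call:
jog_arm --deltas '[0,11,-23,0,0,0,0.45,0,11,-23,0,0,0,0.45,0,11,-23,0,0,0,0.45,0,9,-16,0,0,0,0.45,0,0,0,0,0,0,0.45]'

```text
t: 8.78
eef_pos: [535.4, 242.0, 318.0]
tcp_rot: [0.225, 1.559, -2.718]
ft_force: [0.2, 0.3, -0.6]
opening: 0.451
```

```bash
python3 go.py -20 -94 75
```

```text
t 8.775 need shift [72.  -0.6 -3.3] rot [-0.0005  0.0112 -0.0026]
grasp jig [-24.4 -94.9] 147.0 j [ 0.31  0.54  1.74 -0.    0.87  1.68] F jig [0.3 0.3] -0.6 op 0.451
```

Call:
jog_arm --deltas '[20,0,-4,0,0.011,0,0.45,20,0,-1,0,0,0,0.45,18,0,0,0,0,0,0.45,12,0,0,0,0,0,0.45,0,0,0,0,0,0,0.45]'

```text
t: 9.4
eef_pos: [536.8, 243.7, 245.2]
tcp_rot: [0.698, 1.567, -2.243]
ft_force: [0.1, 0.4, 0.8]
opening: 0.446
```

```bash
python3 go.py -20 -94 75
```

```text
t 9.4 need shift [-0.8  1.  -0.8] rot [ 0.0006  0.0031 -0.0026]
grasp jig [-21.3 -93.4] 74.2 j [ 0.31  0.64  1.79 -0.    0.71  1.69] F jig [0.2 0.4] 0.8 op 0.446
```

Call:
jog_arm --deltas '[0,0,0,0,0,0,0.05,0,0,0,0,0,0,0.05,0,0,0,0,0,0,0.05,0,0,0,0,0,0,0.05,0,0,0,0,0,0,0.05,0,0,0,0,0,0,0.05]'

```text
t: 10.15
eef_pos: [536.7, 243.8, 246.8]
tcp_rot: [1.178, 1.568, -1.763]
ft_force: [-0.4, -0.3, -1.1]
opening: 0.166
```

```bash
python3 go.py -20 46.5 75
python3 - <<'E'
from h import *
c=cam('side');a=cv2.cvtColor(c['image'],4)[180:310,190:320]
cv2.imwrite('pics/side4.png',cv2.resize(a,None,fx=4.5,fy=4.5,interpolation=cv2.INTER_CUBIC))
E
```

```text
t 10.15 need shift [   0.5 -139.4   -0.9] rot [ 0.0009  0.0009 -0.0022]
grasp jig [-20.9 -93.2] 75.8 j [ 0.31  0.64  1.79 -0.    0.71  1.69] F jig [-0.4 -0.2] -1.1 op 0.166
```

View pics/side4.png

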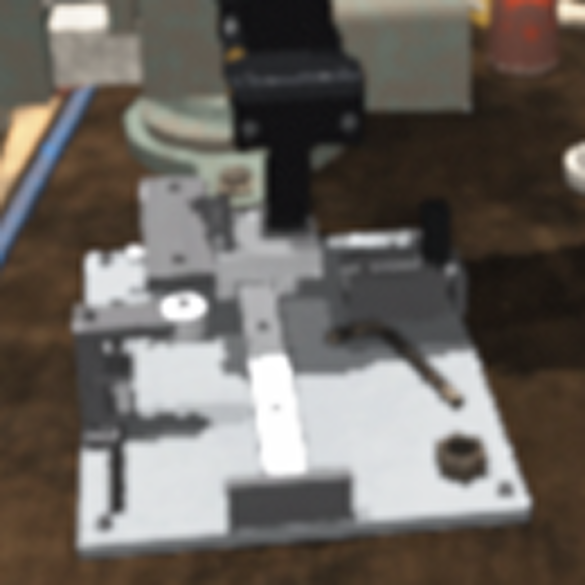

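Call:
jog_arm --deltas '[0,-6,0,0,0,0,0.05,0,-8,0,0,0,0,0.05,0,-10,0,0,0,0,0.05,0,-10,0,0,0,0,0.05,0,-10,0,0,0,0,0.05,0,-10,0,0,0,0,0.05,0,-8,0,0,0,0,0.05,0,-5,0,0,0,0,0.05]'

```text
t: 11.2
eef_pos: [522.2, 314.4, 246.8]
tcp_rot: [1.212, 1.568, -1.728]
ft_force: [-0.2, -2.4, 0.7]
opening: 0.17
```

```bash
python3 go.py -20.9 46.5 75
```

```text
t 11.2 need shift [  0.6 -67.3  -0.2] rot [ 0.0015  0.0009 -0.0024]
grasp jig [-21.2 -21.2] 75.8 j [ 0.43  0.66  1.74 -0.    0.74  1.81] F jig [-0.6 -2.3] 0.7 op 0.17
```

Call:
jog_arm --deltas '[0,-6,0,0,0,0,0.05,0,-7,0,0,0,0,0.05,0,-7,0,0,0,0,0.05,0,-7,0,0,0,0,0.05,0,-6,0,0,0,0,0.05,0,-4,0,0,0,0,0.05,0,-3,0,0,0,0,0.05]'

```text
t: 12.08
eef_pos: [513.6, 356.3, 246.8]
tcp_rot: [1.153, 1.568, -1.788]
ft_force: [-1.0, -2.5, 1.3]
opening: 0.168
```

```bash
python3 go.py -20.9 46.5 75
python3 - <<'E'
from h import *
for n in('top','side'):
    c=cam(n)
    a=cv2.cvtColor(c['image'],4)
    a=a[150:230,150:250] if n=='top' else a[220:310,190:290]
    cv2.imwrite(f'pics/{n}5.png',cv2.resize(a,None,fx=6.5,fy=6.5,interpolation=cv2.INTER_CUBIC))
E
```

```text
t 12.075 need shift [  0.7 -24.6  -0.3] rot [ 0.0012  0.0011 -0.0024]
grasp jig [-21.3  21.5] 75.8 j [ 0.5   0.68  1.7  -0.    0.77  1.87] F jig [-1.5 -2.2] 1.3 op 0.168
```

View pics/side5.png

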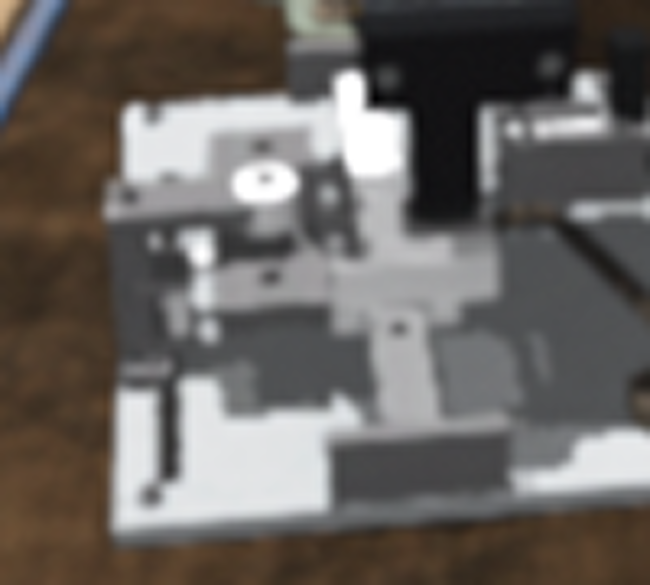

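View pics/top5.png

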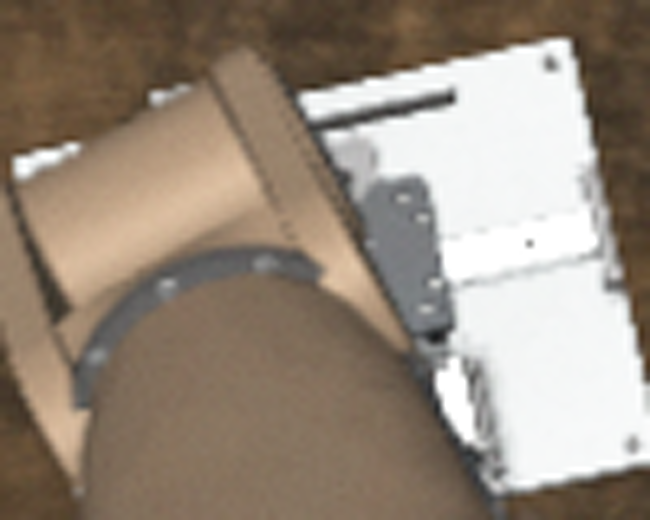

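Call:
jog_arm --deltas '[0,-3,0,0,0,0,0.05,0,-3,0,0,0,0,0.05,0,-2,0,0,0,0,0.05]'

```text
t: 12.55
eef_pos: [512.0, 364.3, 246.8]
tcp_rot: [1.077, 1.568, -1.864]
ft_force: [-0.5, -2.2, 0.0]
opening: 0.166
```

```bash
python3 go.py -20.9 46.5 75
```

```text
t 12.55 need shift [  0.7 -16.4  -0.3] rot [ 0.0009  0.0013 -0.0023]
grasp jig [-21.4  29.7] 75.8 j [ 0.51  0.68  1.69 -0.    0.77  1.89] F jig [-0.9 -2. ] 0.0 op 0.166
```

Call:
jog_arm --deltas '[0,-2,0,0,0,0,0.05,0,-2,0,0,0,0,0.05]'

```text
t: 12.8
eef_pos: [511.1, 368.4, 246.8]
tcp_rot: [1.084, 1.568, -1.857]
ft_force: [-0.7, -1.8, 0.7]
opening: 0.167
```

```bash
python3 go.py -20.9 46.5 75
```

```text
t 12.8 need shift [  0.7 -12.2  -0.3] rot [ 0.0008  0.0013 -0.0024]
grasp jig [-21.4  33.9] 75.8 j [ 0.52  0.68  1.68 -0.    0.78  1.89] F jig [-1.  -1.7] 0.7 op 0.167
```

Now 1.5–2 mm steps, one call at a time, watching for the bump.

Call:
jog_arm --deltas '[0,-2,0,0,0,0,0.05]'

```text
t: 12.92
eef_pos: [510.8, 370.2, 246.8]
tcp_rot: [1.12, 1.567, -1.821]
ft_force: [1.4, -10.0, 2.4]
opening: 0.165
```

Call:
jog_arm --deltas '[0,-2,0,0,0,0,0.05]'

```text
t: 13.05
eef_pos: [510.6, 371.5, 246.8]
tcp_rot: [1.152, 1.566, -1.789]
ft_force: [1.1, -10.6, 1.9]
opening: 0.168
```

Call:
jog_arm --deltas '[0,-2,0,0,0,0,0.05]'

```text
t: 13.18
eef_pos: [510.5, 372.8, 246.8]
tcp_rot: [1.15, 1.564, -1.791]
ft_force: [-0.7, -7.1, 1.9]
opening: 0.167
```

```bash
python3 go.py -20.9 46.5 75
```

```text
t 13.175 need shift [ 0.7 -7.8 -0.1] rot [ 0.0006  0.0026 -0.0059]
grasp jig [-21.4  37.7] 75.8 j [ 0.53  0.68  1.68 -0.01  0.78  1.9 ] F jig [-2.  -6.8] 1.9 op 0.167
```

Call:
jog_arm --deltas '[0,-2,0,0,0,0,0.05]'

```text
t: 13.3
eef_pos: [510.2, 374.3, 246.8]
tcp_rot: [1.141, 1.564, -1.8]
ft_force: [0.1, -6.5, 2.6]
opening: 0.168
```

Call:
jog_arm --deltas '[0,-1.5,0,0,0,0,0.05]'

```text
t: 13.42
eef_pos: [510.0, 375.5, 246.8]
tcp_rot: [1.126, 1.563, -1.816]
ft_force: [-0.5, -4.8, 1.8]
opening: 0.168
```

```bash
python3 go.py -20.9 46.5 75
```

```text
t 13.425 need shift [ 0.8 -5.1  0. ] rot [-0.0003  0.0033 -0.0069]
grasp jig [-21.4  40.3] 75.8 j [ 0.53  0.69  1.67 -0.01  0.79  1.91] F jig [-1.5 -4.6] 1.8 op 0.168
```

Call:
jog_arm --deltas '[0,-1.5,0,0,0,0,0.05]'

```text
t: 13.55
eef_pos: [509.8, 376.8, 246.8]
tcp_rot: [1.117, 1.563, -1.826]
ft_force: [-0.5, -4.3, 0.7]
opening: 0.17
```

Call:
jog_arm --deltas '[0,-1,0,0,0,0,0.05]'

```text
t: 13.68
eef_pos: [509.6, 377.8, 246.8]
tcp_rot: [1.103, 1.563, -1.84]
ft_force: [-0.5, -2.9, 1.3]
opening: 0.167
```

```bash
python3 go.py -20.9 46.5 75
```

```text
t 13.675 need shift [ 0.8 -2.7  0.1] rot [-0.001   0.0034 -0.0068]
grasp jig [-21.4  42.7] 75.8 j [ 0.53  0.69  1.67 -0.01  0.79  1.91] F jig [-1.1 -2.8] 1.3 op 0.167
```

Call:
jog_arm --deltas '[0,-1,0,0,0,0,0.05]'

```text
t: 13.8
eef_pos: [509.3, 379.0, 246.8]
tcp_rot: [1.105, 1.563, -1.838]
ft_force: [-1.1, -1.8, 0.8]
opening: 0.169
```

Call:
jog_arm --deltas '[0,-1,0,0,0,0,0.05]'

```text
t: 13.92
eef_pos: [509.1, 379.9, 246.8]
tcp_rot: [1.114, 1.563, -1.828]
ft_force: [-0.1, -7.4, 2.3]
opening: 0.169
```

```bash
python3 go.py -20.9 46.5 75
```

```text
t 13.925 need shift [ 0.8 -0.5  0. ] rot [-0.0009  0.0034 -0.0069]
grasp jig [-21.4  44.8] 75.8 j [ 0.54  0.69  1.67 -0.01  0.79  1.92] F jig [-1.6 -7.2] 2.3 op 0.169
```

Call:
jog_arm --deltas '[0,0,0,0,0,0,0.05,0,0,0,0,0,0,0.05]'

```text
t: 14.18
eef_pos: [509.1, 380.0, 246.8]
tcp_rot: [1.125, 1.563, -1.818]
ft_force: [-0.9, -3.9, 1.8]
opening: 0.169
```

Call:
jog_arm --deltas '[0,1,0,0,0,0,0.05]'

```text
t: 14.3
eef_pos: [509.2, 379.4, 246.8]
tcp_rot: [1.108, 1.564, -1.834]
ft_force: [-2.5, 1.4, -0.2]
opening: 0.168
```

Call:
jog_arm --deltas '[0,0,0,0,0,0,0.05]'

```text
t: 14.42
eef_pos: [509.2, 379.4, 246.8]
tcp_rot: [1.121, 1.564, -1.822]
ft_force: [-1.3, -3.0, 0.3]
opening: 0.165
```

```bash
python3 go.py -20.9 46.5 75
```

```text
t 14.425 need shift [ 0.8 -1.1 -0. ] rot [-0.0008  0.003  -0.0061]
grasp jig [-21.4  44.4] 75.8 j [ 0.54  0.69  1.67 -0.01  0.79  1.91] F jig [-1.8 -2.7] 0.3 op 0.165
```

Call:
jog_arm --deltas '[0,1.2,0,0,0,0,0.05]'

```text
t: 14.55
eef_pos: [509.3, 378.6, 246.8]
tcp_rot: [1.103, 1.565, -1.839]
ft_force: [-3.6, 6.0, -1.1]
opening: 0.167
```

Call:
jog_arm --deltas '[0,1.2,0,0,0,0,0.05]'

```text
t: 14.68
eef_pos: [509.3, 378.0, 246.8]
tcp_rot: [1.067, 1.566, -1.875]
ft_force: [-4.0, 8.0, -1.4]
opening: 0.166
```

Call:
jog_arm --deltas '[0,0,0,0,0,0,0.05]'

```text
t: 14.8
eef_pos: [509.2, 378.2, 246.8]
tcp_rot: [1.074, 1.567, -1.868]
ft_force: [-2.5, 0.4, 0.1]
opening: 0.17
```

```bash
python3 go.py -20.9 46.5 75
```

```text
t 14.8 need shift [ 0.8 -2.2 -0.2] rot [-0.0004  0.002  -0.0038]
grasp jig [-21.4  43.7] 75.8 j [ 0.54  0.69  1.67 -0.    0.79  1.91] F jig [-2.4  0.9] 0.1 op 0.17
```

Call:
jog_arm --deltas '[0,-0.8,0,0,0,0,0.05,0,0,0,0,0,0,0.05,0,0,0,0,0,0,0.05,0,0,0,0,0,0,0.05]'

```text
t: 15.3
eef_pos: [509.1, 378.9, 246.8]
tcp_rot: [1.083, 1.566, -1.859]
ft_force: [-2.1, 0.2, -0.2]
opening: 0.166
```

```bash
python3 go.py -20.9 46.5 75
python3 - <<'E'
from h import *
for n in('top','side'):
    c=cam(n)
    a=cv2.cvtColor(c['image'],4)
    a=a[150:250,150:250] if n=='top' else a[210:310,190:300]
    cv2.imwrite(f'pics/{n}6.png',cv2.resize(a,None,fx=6,fy=6,interpolation=cv2.INTER_CUBIC))
E
```

```text
t 15.3 need shift [ 0.8 -1.5 -0.2] rot [-0.0004  0.0022 -0.0041]
grasp jig [-21.4  44.3] 75.8 j [ 0.54  0.69  1.67 -0.    0.79  1.91] F jig [-2.   0.6] -0.2 op 0.166
```

View pics/side6.png

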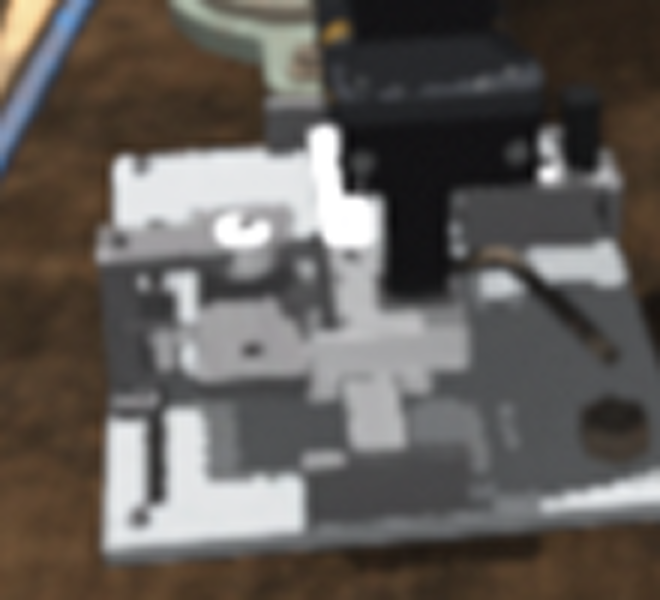

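```bash
python3 -c "
from h import *
print(env.state()['qvel'].round(4)); print(env.job_done())"
```

```text
[-0.0005 -0.      0.0011  0.002  -0.001   0.0003]
the job is handed in; nothing more can be done
None
```

I drew the lock bolt out to its stop and slid the carriage by its handle into the notch. I then handed the job in at about 15 s, still gripping the handle.

**Bolt:** It moved about 41 mm, and the pull then rose to about 16 N against the stop. The last side view shows it still drawn out.

**Notch:** The ball met the first pin at about jig y = 35 mm, with a push of about 10 N. It is seated at about y = 44.3 mm. Around that point, pushing on took about 7 N and pulling back about 8 N. That matches the forces you gave for the notch.

**At hand-in:** The fingers were closed on the handle (opening about 16 mm). The arm was at rest, with about 0.6 N left along the rail.

**Disagreements and limits:**
- **Bush position:** The cameras put the drill bush at y = 46.5 mm, 2.2 mm beyond where I felt the notch. I went by feel, since the calibration is only good to about 2 mm.
- **Bolt position:** The bolt grip was about 3 mm from its camera position along y when the fingers closed on it. It was still gripped properly.
- **Heights:** The two-view heights of the handle and bolt grip came out 3–4 mm low against the text.
- **Oil can:** I never identified it in the images, so I couldn't check that it stayed put. I felt no unexpected contact during the moves. The nut and hex key look undisturbed in the last side view.

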